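# Pull the stuck lid off the desiccator's seal and hold it ajar

## Task

The lift-off lid of the clear desiccator box is stuck in its rubber seal, and someone has left a small bottle standing on it. First take the bottle off and stand it upright on a free patch of the bench; then pull the lid up until the seal lets go, without yanking it high up, and keep it level over the box with a gap of about 20 mm so that room air seeps in slowly over the dry shells. Finish while still holding the lid like that, clear of the box all round, and leave everything else on the bench where it is.

Things in the scene. Friction and masses are not known exactly. Their poses are not given: they have to be found in the camera images.
- dry_box: The desiccator: clear acrylic box on a thin black foot, fixed, 220 mm (its x) by 240 mm (its y), rim 104 mm above the bench. Origin: centre of the underside, on the bench; z up. Open draw latches hang on its -x and +x sides and need nothing; a small vent valve is on its +y side. The shells, canister and dial seen inside are fixed.
- lid: The box's clear lift-off lid, loose, 0.45 kg: plate 226 (its x) x 246 (its y) x 8 mm, bar handle across its middle. Origin: centre of the plate's lower face, which lies on the rim (104 mm above the bench) when shut; axes as the box's then. A 4 mm deep plug under it sits in rubber lips that grip it all round: the pull needed rises to about 13 to 17 N and drops to the lid's weight, 4.4 N, once it has risen 4 mm.
- lid_handle (a point): Middle of the lid's handle, above the lid's centre: a round steel bar, 12 mm thick and 110 mm long along the lid's y, on two 10 mm posts 104 mm apart. Its centre line is 34 mm above the plate's upper face: 42 mm above the lid's origin, 146 mm above the bench when shut.
- bottle: The small bottle standing on the lid, close beside the handle on the lid's -x side: clear round screw-cap bottle, body 46 mm in diameter, 91 mm high in all, the cap at the top 40 mm in diameter and 22 mm high, 60 to 130 g. Origin: centre of its underside (112 mm above the bench at the start); z up along the bottle.
- bottle_b: Bystander: a bottle of the same kind and size as the one on the lid, but standing on the bench. Origin: centre of its underside.
- bottle_500: Bystander: the largest screw-cap bottle, 86 mm in diameter, 181 mm high, on the bench. Origin: centre of its underside.
- bottle_250: Bystander: a middle-sized screw-cap bottle, 70 mm in diameter, 143 mm high, on the bench. Origin: centre of its underside.
- petri: Bystander: an open glass dish 90 mm in diameter and 15 mm high with one shell in it (up to 25 mm high). Origin: centre of its underside.
- forceps: Bystander: steel forceps lying on the bench, 135 mm long (its x), 15 mm wide, 6 mm high. Origin: near its middle, on the bench.
- scissors: Bystander: small steel scissors lying on the bench, 130 mm long (its x), 60 mm wide over the finger rings, 8 mm high. Origin: near its middle, on the bench.
- sort_tray: Bystander: a white sorting tray with paper and many shells, fixed, 170 mm (its x) by 230 mm (its y), 14 mm high, shells up to 25 mm high. Not bench space. Origin: centre of its underside.

How it is judged:
On the way, in this order (a step that is already met when the one before it is completed fails the run):
1. the bottle from the lid stands upright on the bench, let go (height (world z) of bottle below 0.005 m and angle between bottle's own z axis and vertical below 0.1 rad and linear speed of bottle below 0.03 m/s and contact force between the fingers and bottle below 0.1 N), for 0.2 s.
2. the lid has broken free of its seal, held by the fingers (z of lid in the frame of dry_box above 0.11 m and contact force between the fingers and lid above 1 N), for 0.1 s.
At the end, for the whole second after the job is handed in: The fingers hold the lid still, clear of box and bottle, 10 to 35 mm above the rim, level within 0.12 rad, within 30 mm and 0.2 rad of its place over the box. The bottle stands upright, at rest, on the bench itself; all else is within 20 mm of where it was (z of lid in the frame of dry_box between 0.114 and 0.139 m and horizontal distance between lid and dry_box below 0.03 m and angle between the x axis of lid and the x axis of dry_box, either way round below 0.2 rad and angle between lid's own z axis and vertical below 0.12 rad and linear speed of each of lid, bottle below 0.02 m/s and contact force between the fingers and lid above 1 N and contact force between lid and dry_box below 0.1 N and contact force between lid and bottle below 0.1 N and height (world z) of bottle below 0.005 m and angle between bottle's own z axis and vertical below 0.1 rad and distance of each of bottle_b, bottle_500, bottle_250, petri, forceps, scissors from where it was at the start of the episode below 0.02 m); the arm keeps its last pose, push and grip.
It fails at once if the lid is yanked away, more than 80 mm above the rim (z of lid in the frame of dry_box above 0.184 m).
It fails at once if the lid is pulled up while the bottle is still up on it (z of lid in the frame of dry_box above 0.11 m and height (world z) of bottle above 0.08 m).
It fails at once if the bottle is tipped over (angle between bottle's own z axis and vertical above 0.7 rad).
It fails at once if another thing on the bench is shifted by more than 20 mm (distance of any of bottle_b, bottle_500, bottle_250, petri, forceps, scissors from where it was at the start of the episode above 0.02 m).
It also fails if it takes over 54 s, if anything falls off the work surface, if the arm or the gripper's body presses on something with over 40 N, if the wrist force passes 120 N, or if a joint passes its speed limit or range.

## Robot

A 6-joint arm with a two-finger parallel gripper is mounted at the origin on the work surface. World frame = base frame: x ahead of the robot, y to its left, z up, the work surface at z = 0. Lengths are in m, angles in rad, forces in N, time in s.
With the tool pointing down it reaches from about 0.275 to 0.85 m from the base axis. Payload 19 kg.
Tool frame: the origin (TCP) lies between the finger pads; the fingertips stand env.tips_ahead ahead of it and the grasp point (between the pads) lies 3 mm ahead of it (env.tips_ahead is the distance from the TCP to the fingertips, in m); x points along the fingers, y is the direction in which the jaws open and shut, and the axes are right-handed (so a half turn about x gives the same grasp; the last joint's range is limited). The gripper opens to 85 mm and grips with 20 to 120 N. Pads are 22 mm wide; open, the fingers measure 114 mm over their backs; the gripper's body (76 mm by 85 mm) begins 54 mm behind the grasp point. The pads swing forward as they close: fully open they stand 13 mm farther back than shut.
Start: joints at [1.139, 0.15, 1.437, -0, 1.554, -0.134], TCP at [0.169, 0.55, 0.216] pointing down, gripper open.
Joint ranges: [-2.8, 2.8], [-0.68, 2.1], [0.12, 2.68], [-1.39, 4.53], [0.16, 2.79], [-2.81, 2.81]. Speed limits (rad/s): [1.89, 1.89, 2.22, 3.01, 3.01, 3.01].

## Interface

Orientations are given as a rotation vector (axis times angle).
In Python, from rig import env, camera, camera_model gives the robot as it stands.
- The arm moves only by the shell command python3 -m handwheel 'ROWS' [FORCE]. ROWS is JSON, a list of rows, each an object of numbers: "gripper": the closure, from -1 (fully open) to 1 (shut); "tx", "ty", "tz": the shift along the world's x, y, z in mm; "spin": the turn about the world's z in degrees. In form: [{"gripper": .., "tx": .., "ty": .., "tz": .., "spin": ..}, ...]. A call has 1 to 10 rows; each row shifts and turns the commanded pose from where the row before left it; what a row does not reach is not made up. A row lasts 1/10 s, in which the tool goes at most 50 mm and 8.59 degrees, less where a joint would pass 70% of its speed; a pose out of reach is approached as far as the arm can. A call is refused whole if a number of a shift passes 50 or a number of a turn 8.59, either way. A call with a gripper value outside its range is refused whole. The fingers move at their own pace and stop on an object; FORCE is the grip in N (left out, the last holds). Time passes only in rows, so rows that do not move let the fingers close. It gives the time, the measured TCP pose, the force and the opening at its end, in the units of the state.
- env.get_state(): the state, without advancing time (a new reading comes with each control period).
- camera(name): name is "scene" or "top" or "wrist"; returns the picture (384x512x3 uint8, red, green, blue); there is no depth.
- camera_model(name): a dict with "fx", "fy", "cx", "cy" (pixels), "rvec" (rotation vector, rad) and "tvec" (3), from world to camera coordinates, as OpenCV has them; the wrist camera has in their place "mount" (4x4, takes a point from camera to tool coordinates, whose origin is the TCP and whose axes are the tool frame's). Camera axes: x right, y down, z forward; pixel columns grow to the right and rows downward; lengths in m; the calibration is good to about 2 mm. A picture is of the moment at which its call begins: read the wrist's pose just before it. camera_model takes no time and is no camera call.
- env.close_job(): hands the job in, once; it reports no verdict.
The state is a dict: "t": time; "joint_positions": joint angles; "qd": joint speeds; "tau": joint torques, N m; "eef_pos": TCP position; "ee_rot": TCP orientation; "wrist_force": force on the tool from outside, world axes, zero at the start; "wrist_torque": the same for the moment, N m; "width": finger opening in m.
Only numpy, scipy, OpenCV 4.12 (cv2) and the standard library are available. Lean on these libraries where they do the work, as an engineer would, in place of code of your own. Each camera call takes 0.05 s, during which the arm holds its last target. There are 200 camera calls.

## Working session

There is one attempt and no reset: what is moved stays moved. The work goes in short steps, Python scripts to look and compute and a shell command to move; the robot and the scene stay as the last step left them, time stands still between calls to the robot, and variables do not carry over. Pictures are saved under pics/ and viewed, about 8 in all and at most 12, crops included, and the job is handed in when it is done.

```bash
mkdir -p pics; cat > h.py <<'E'
import numpy as np,cv2
from rig import env,camera,camera_model
from scipy.spatial.transform import Rotation as R
def ray(name,u,v,z,st=None):
    m=camera_model(name); d=np.array([(u-m['cx'])/m['fx'],(v-m['cy'])/m['fy'],1])
    if 'mount' in m:
        st=st or env.get_state(); T=np.eye(4);T[:3,:3]=R.from_rotvec(st['ee_rot']).as_matrix();T[:3,3]=st['eef_pos']
        W=T@np.array(m['mount']); o=W[:3,3]; d=W[:3,:3]@d
    else:
        r=R.from_rotvec(np.ravel(m['rvec'])).as_matrix(); o=-r.T@np.ravel(m['tvec']); d=r.T@d
    return o+d*(z-o[2])/d[2]
def proj(name,p):
    m=camera_model(name); r=R.from_rotvec(np.ravel(m['rvec'])).as_matrix(); c=r@np.array(p)+np.ravel(m['tvec'])
    return m['fx']*c[0]/c[2]+m['cx'],m['fy']*c[1]/c[2]+m['cy']
def save(name,f):
    im=camera(name); cv2.imwrite('pics/'+f,cv2.cvtColor(im,cv2.COLOR_RGB2BGR)); return im
E
python3 - <<'E'
from h import *
save('top','top0.png');save('scene','scene0.png')
print(env.get_state(),env.tips_ahead)
for n in('top','scene'):
    m=camera_model(n);print(m)
E
```

```text
{'t': 0.1, 'joint_positions': array([ 1.13899530e+00,  1.50916468e-01,  1.43793260e+00,  2.16900549e-05,
        1.55380427e+00, -1.33966493e-01]), 'qd': array([-1.11044624e-03, -1.41400825e-03, -2.73971063e-03,  2.33513747e-04,
        4.87019718e-04, -5.05381644e-05]), 'tau': array([ 5.96372804e-03, -7.14391351e+01, -5.71792960e+01, -1.52176208e-04,
        7.26396553e-03, -5.66153801e-05]), 'eef_pos': array([0.1686304 , 0.54947618, 0.21526407]), 'ee_rot': array([ 0.23297524,  1.55844338, -0.23457053]), 'wrist_force': array([ 0.2877198 ,  0.30966886, -0.19807808]), 'wrist_torque': array([ 0.0191114 ,  0.01390771, -0.00390711]), 'width': 0.08584833077340659} 0.022
{'fx': 448.6714253828027, 'fy': 448.6714253828027, 'cx': 255.85023954353207, 'cy': 190.99630395632798, 'rvec': array([ 2.16529503, -2.19297737,  0.10076112]), 'tvec': array([-0.00724415,  0.49804891,  1.57433071])}
{'fx': 353.74942525584777, 'fy': 353.74942525584777, 'cx': 260.9095546260527, 'cy': 189.50166183061216, 'rvec': array([ 0.72431001,  2.49884421, -1.25351705]), 'tvec': array([ 0.43317996, -0.04737254,  1.20524223])}
```

View pics/top0.png

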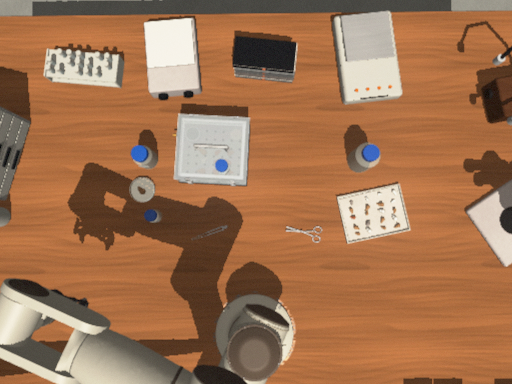

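View pics/scene0.png

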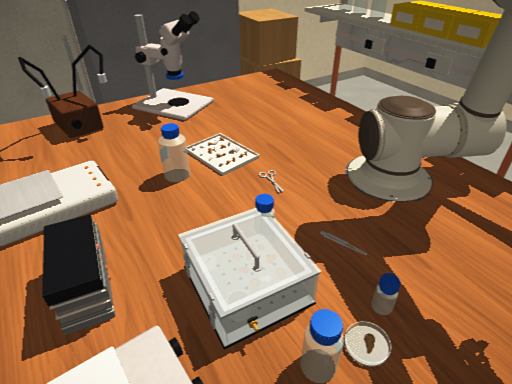

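The top view (image up = +x, left = +y) shows the box at about (212,149), with its handle from (194,146) to (229,147). The blue cap of the lid bottle is at (221,165). The bystanders are around them, and the bench right of the box, near (290,170), is free. Now I'll turn these into positions.

```bash
python3 - <<'E'
from h import *
im=cv2.imread('pics/top0.png');hsv=cv2.cvtColor(im,cv2.COLOR_BGR2HSV)
m=cv2.inRange(hsv,(105,150,60),(125,255,255))
n,l,s,c=cv2.connectedComponentsWithStats(m)
for i in range(1,n):
    if s[i,4]>30: print('blue',c[i].round(1),s[i,4],[(z,ray('top',*c[i],z)[:2].round(4)) for z in(.091,.143,.181,.203)])
for p in [(194,146),(229,147)]: print('handle',ray('top',*p,.146).round(4))
for p in [(178,114),(249,117),(246,184),(175,181)]: print('corner',ray('top',*p,.108).round(4))
for nm,p in dict(petri=(143,189),f1=(192,239),f2=(227,227),s1=(286,229),s2=(322,239),tray=(373,213)).items(): print(nm,ray('top',*p,.01).round(3))
c2=cv2.resize(im[95:260,120:330],None,fx=3.8,fy=3.6,interpolation=cv2.INTER_CUBIC);cv2.imwrite('pics/crop.png',c2)
sc=cv2.imread('pics/scene0.png');hs=cv2.cvtColor(sc,cv2.COLOR_BGR2HSV)
m=cv2.inRange(hs,(105,150,60),(125,255,255));n,l,s,c=cv2.connectedComponentsWithStats(m)
for i in range(1,n):
    if s[i,4]>60: print('scene blue',c[i].round(1),s[i,4],ray('scene',*c[i],.192).round(4))
E
```

```text
blue [139.3 153.1] 205 [(0.091, array([0.6269, 0.3842])), (0.143, array([0.6178, 0.3709])), (0.181, array([0.6111, 0.3612])), (0.203, array([0.6072, 0.3556]))]
blue [370.6 152.4] 200 [(0.091, array([ 0.6197, -0.4087])), (0.143, array([ 0.6108, -0.3948])), (0.181, array([ 0.6043, -0.3847])), (0.203, array([ 0.6005, -0.3789]))]
blue [221.  165.1] 104 [(0.091, array([0.5821, 0.1048])), (0.143, array([0.5745, 0.101 ])), (0.181, array([0.5689, 0.0983])), (0.203, array([0.5657, 0.0967]))]
blue [150.1 215. ] 73 [(0.091, array([0.4149, 0.3456])), (0.143, array([0.413 , 0.3337])), (0.181, array([0.4116, 0.3249])), (0.203, array([0.4108, 0.3198]))]
handle [0.6389 0.1897 0.146 ]
handle [0.6342 0.074  0.146 ]
corner [0.7575 0.2492 0.108 ]
corner [0.7442 0.007  0.108 ]
corner [0.5144 0.0198 0.108 ]
corner [0.5276 0.2588 0.108 ]
petri [0.511 0.39  0.01 ]
f1 [0.331 0.215 0.01 ]
f2 [0.372 0.091 0.01 ]
s1 [ 0.362 -0.119  0.01 ]
s2 [ 0.325 -0.246  0.01 ]
tray [ 0.415 -0.431  0.01 ]
scene blue [174.8  76.3] 72 [ 0.4316 -0.7792  0.192 ]
scene blue [169.8 130.7] 215 [ 0.6202 -0.338   0.192 ]
scene blue [264.1 202.7] 275 [0.568  0.0984 0.192 ]
scene blue [389.  283.6] 344 [0.5069 0.397  0.192 ]
scene blue [325.7 326.7] 912 [0.6517 0.4011 0.192 ]
```

View pics/crop.png

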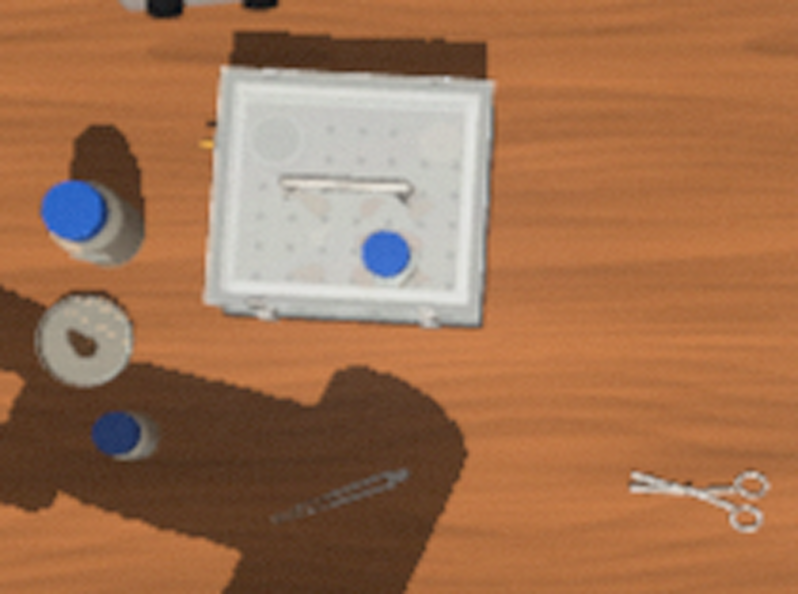

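The centre by corners is (0.636,0.134) and by handle is (0.6365,0.132), with a box yaw of about −2.8°. The cap is at (0.566,0.097) from the top view and (0.568,0.098) from the scene view, so they agree. Next I need the tool yaw and shifts, with the jaws along the lid's x for both grasps.

```bash
python3 - <<'E'
from h import *
s=env.get_state();M=R.from_rotvec(s['ee_rot']).as_matrix();print(M.round(3));y=M[:,1]
print('jaw deg',np.degrees(np.arctan2(y[1],y[0])))
p=np.array(s['eef_pos']);print((np.array([.567,.0975,.193])-p)*1000, s['joint_positions'])
E
```

```text
[[-0.     0.293  0.956]
 [-0.001  0.956 -0.293]
 [-1.    -0.001 -0.   ]]
jaw deg 72.93532162403667
[ 398.36960163 -451.97617526  -22.2640719 ] [ 1.13899530e+00  1.50916468e-01  1.43793260e+00  2.16900549e-05
  1.55380427e+00 -1.33966493e-01]
```

```bash
python3 -m handwheel '[{"gripper":-1,"tx":0,"ty":0,"tz":40,"spin":0},{"gripper":-1,"tx":0,"ty":-20,"tz":40,"spin":-5},{"gripper":-1,"tx":28,"ty":-32,"tz":0,"spin":-5},{"gripper":-1,"tx":28,"ty":-32,"tz":0,"spin":-5},{"gripper":-1,"tx":28,"ty":-32,"tz":0,"spin":-5},{"gripper":-1,"tx":28,"ty":-32,"tz":0,"spin":-5},{"gripper":-1,"tx":28,"ty":-32,"tz":0,"spin":-5},{"gripper":-1,"tx":28,"ty":-32,"tz":0,"spin":-5},{"gripper":-1,"tx":28,"ty":-32,"tz":0,"spin":-5},{"gripper":-1,"tx":28,"ty":-32,"tz":0,"spin":-5}]' 30
python3 -m handwheel '[{"gripper":-1,"tx":30,"ty":-31,"tz":0,"spin":-6},{"gripper":-1,"tx":30,"ty":-31,"tz":0,"spin":-6},{"gripper":-1,"tx":30,"ty":-31,"tz":0,"spin":-6},{"gripper":-1,"tx":30,"ty":-31,"tz":0,"spin":-6},{"gripper":-1,"tx":30,"ty":-30,"tz":0,"spin":-6},{"gripper":-1,"tx":24,"ty":-22,"tz":0,"spin":-0.7},{"gripper":-1,"tx":0,"ty":0,"tz":0,"spin":0},{"gripper":-1,"tx":0,"ty":0,"tz":0,"spin":0}]'
python3 - <<'E'
from h import *
s=env.get_state();y=R.from_rotvec(s['ee_rot']).as_matrix()[:,1];print(s['eef_pos'],np.degrees(np.arctan2(y[1],y[0])),s['joint_positions'].round(2))
im=save('wrist','w1.png')
m=cv2.inRange(cv2.cvtColor(im,cv2.COLOR_RGB2HSV),(105,150,60),(125,255,255));n,l,st,c=cv2.connectedComponentsWithStats(m)
for i in range(1,n):
    if st[i,4]>60: print(c[i],st[i],ray('wrist',*c[i],.203,s))
E
```

```text
t: 1.1
eef_pos: [0.3935, 0.2721, 0.2956]
ee_rot: [0.846, 1.4, -0.846]
wrist_force: [0.8, 0.3, 0.4]
width: 0.0855
t: 1.9
eef_pos: [0.5667, 0.0973, 0.2951]
ee_rot: [1.245, 1.187, -1.246]
wrist_force: [0.2, 0.1, -0.4]
width: 0.0853
[0.56674783 0.09730488 0.29505103] -2.81228196549924 [0.04 0.14 1.29 0.   1.71 0.09]
[254.03117693 186.31956352] [ 234  165   40   43 1283] [0.56759885 0.10060155 0.203     ]
```

View pics/w1.png

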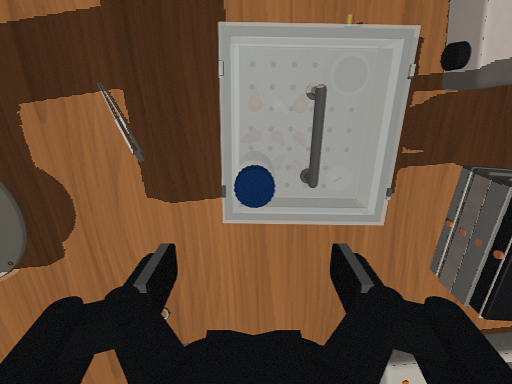

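The wrist view shows the cap at (254,186) and the handle from (318,92) to (309,183). The ray gives the cap at (0.5676,0.1006), within 3 mm of the earlier value. I'll correct by about 2 mm and descend on the cap.

```bash
python3 -m handwheel '[{"gripper":-1,"tx":0.5,"ty":2,"tz":-30,"spin":0},{"gripper":-1,"tz":-30,"tx":0,"ty":0,"spin":0},{"gripper":-1,"tz":-26,"tx":0,"ty":0,"spin":0},{"gripper":-1,"tz":-10,"tx":0,"ty":0,"spin":0},{"gripper":-1,"tz":0,"tx":0,"ty":0,"spin":0},{"gripper":0,"tz":0,"tx":0,"ty":0,"spin":0},{"gripper":1,"tz":0,"tx":0,"ty":0,"spin":0},{"gripper":1,"tz":0,"tx":0,"ty":0,"spin":0},{"gripper":1,"tz":0,"tx":0,"ty":0,"spin":0},{"gripper":1,"tz":0,"tx":0,"ty":0,"spin":0}]' 30
python3 -m handwheel '[{"gripper":1},{"gripper":1},{"gripper":1},{"gripper":1}]'
python3 - <<'E'
from h import *
print(env.get_state()); save('scene','s1.png')
E
```

```text
t: 2.95
eef_pos: [0.5673, 0.0996, 0.2001]
ee_rot: [1.245, 1.186, -1.244]
wrist_force: [-0.6, -0.6, -0.4]
width: 0.0123
{'t': 2.95, 'joint_positions': array([4.00858807e-02, 1.58014735e-01, 1.46034655e+00, 2.87697853e-05,
       1.52292869e+00, 8.83723409e-02]), 'qd': array([-7.59364128e-05,  2.04182473e-03,  3.08125121e-03,  1.20861685e-04,
       -1.11542746e-03, -1.16366593e-03]), 'tau': array([ 4.88799519e-02, -7.19076777e+01, -5.69802904e+01,  2.04006399e-03,
        8.41873290e-03,  4.95838904e-04]), 'eef_pos': array([0.56731519, 0.09962498, 0.20007785]), 'ee_rot': array([ 1.24485345,  1.18579317, -1.24443001]), 'wrist_force': array([-0.55614046, -0.59698138, -0.4135058 ]), 'wrist_torque': array([0.01255864, 0.05478382, 0.04331968]), 'width': 0.012306309256936382}validation failed for argument at $[0]...
```

The opening is 12 mm where the cap should hold the fingers at 40 mm, so the grasp missed. (The second call was refused.) I'll look before moving.

View pics/s1.png

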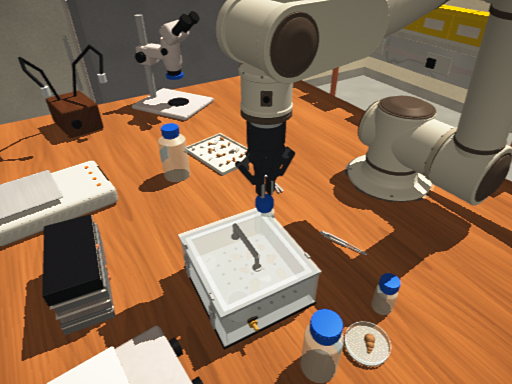

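The closed fingers appear at about (265,190) in the scene view, over or behind the cap at (264,203). I'll measure the cap again and look at a crop.

```bash
python3 - <<'E'
from h import *
im=cv2.imread('pics/s1.png');m=cv2.inRange(cv2.cvtColor(im,cv2.COLOR_BGR2HSV),(105,150,60),(125,255,255));n,l,st,c=cv2.connectedComponentsWithStats(m)
for i in range(1,n):
    if st[i,4]>60: print(c[i].round(1),st[i])
s=env.get_state();p=s['eef_pos']
for dz in(.0,-.003,-.022): print(dz,proj('scene',p+[0,0,dz]))
for z in(.112,.181,.203): print(z,proj('scene',[.5675,.0985,z]))
w=save('wrist','w2.png')[:, :, ::-1]
a=cv2.resize(im[140:240,215:315],(400,400),interpolation=cv2.INTER_CUBIC);b=cv2.resize(w,(400,300));b=cv2.copyMakeBorder(b,0,100,0,0,cv2.BORDER_CONSTANT)
cv2.imwrite('pics/c2.png',np.hstack([a,b]))
E
```

```text
[174.8  76.3] [166  72  17   8  72]
[169.8 130.7] [161 124  18  15 215]
[264.2 203.5] [256 194  17  19 245]
[389.1 283.4] [379 273  21  22 343]
[325.9 326.5] [310 309  33  36 927]
0.0 (np.float64(264.67602675331324), np.float64(200.0657122882411))
-0.003 (np.float64(264.6633623586103), np.float64(201.1388397440167))
-0.022 (np.float64(264.58449376204237), np.float64(207.82183236708684))
0.112 (np.float64(263.99574382540953), np.float64(229.34374115912135))
0.181 (np.float64(264.2475736267784), np.float64(206.51704556277093))
0.203 (np.float64(264.33351537756323), np.float64(198.72699778637875))
```

View pics/c2.png

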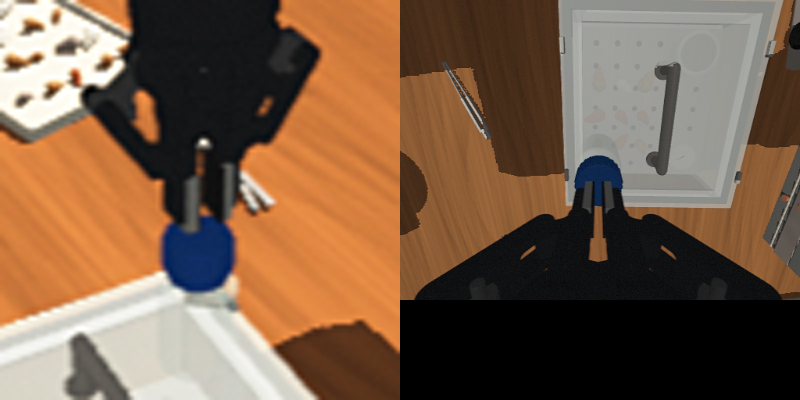

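```bash
python3 - <<'E'
from h import *
m=camera_model('wrist');M=np.array(m['mount']);print(M.round(4),m['fx'],m['cx'],m['cy'],env.tips_ahead)
Mi=np.linalg.inv(M)
for x in(-.01,0,.003,.01,.022):
    c=Mi@[x,0,0,1];print(x,m['fx']*c[0]/c[2]+m['cx'],m['fy']*c[1]/c[2]+m['cy'])
w=cv2.imread('pics/w2.png');k=cv2.inRange(cv2.cvtColor(w,cv2.COLOR_BGR2HSV),(105,150,40),(125,255,255))
ys,xs=np.nonzero(k);print(xs.min(),xs.max(),ys.min(),ys.max())
print(env.get_state()['width'],env.get_state()['wrist_force'])
a=cv2.resize(w[170:384,130:390],(780,600),interpolation=cv2.INTER_CUBIC)
a=np.clip(a.astype(float)*1.8,0,255).astype(np.uint8);cv2.imwrite('pics/w2c.png',a)
E
```

```text
[[-4.000e-04 -3.183e-01  9.480e-01 -1.595e-01]
 [ 1.000e+00  6.000e-04  6.000e-04 -1.000e-04]
 [-8.000e-04  9.480e-01  3.183e-01 -8.240e-02]
 [ 0.000e+00  0.000e+00  0.000e+00  1.000e+00]] 268.31302509464314 253.25729932936738 191.52963138161837 0.022
-0.01 253.19776895435007 240.26676654167224
0 253.19528296421026 232.85137050519685
0.003 253.19458814088205 230.77879987364952
0.01 253.19304909884482 226.18803097229465
0.022 253.19065035884893 219.03289114560732
224 284 199 263
0.00014402822300299035 [ 0.25141952  0.54919567 -0.16045751]
```

View pics/w2c.png

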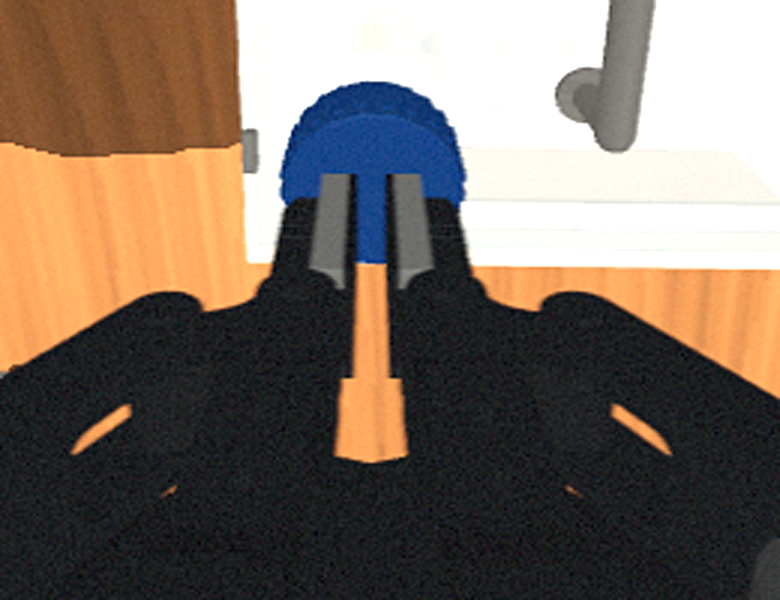

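Tip position from the open-finger picture: pad spacing 156 px for 85 mm puts the tips about 30 mm behind the TCP when open. The shut picture gives about 17–20 mm behind, which the scene view confirms. So the fingers really end about 39 mm higher than `tips_ahead` says. They closed in the air just above the cap and the bottle is untouched. I'll go by the observed geometry: reopen, descend in small steps and watch the force.

```bash
python3 -m handwheel '[{"gripper":-1,"tz":8},{"gripper":-1,"tz":0},{"gripper":-1,"tz":0},{"gripper":-1,"tz":0},{"gripper":-1,"tz":0},{"gripper":-1,"tz":0},{"gripper":-1,"tz":0},{"gripper":-1,"tz":0}]' 30
python3 -m handwheel '[{"gripper":-1,"tz":-14,"ty":-1},{"gripper":-1,"tz":-12},{"gripper":-1,"tz":-12},{"gripper":-1,"tz":-8},{"gripper":-1,"tz":0},{"gripper":-1,"tz":0}]'
python3 - <<'E'
from h import *
print(env.get_state()['eef_pos'],env.get_state()['wrist_force']); im=save('wrist','w3.png')[:,:,::-1]
sc=save('scene','s3.png')[:,:,::-1]
cv2.imwrite('pics/c3.png',np.hstack([cv2.resize(sc[140:240,215:315],(400,400),interpolation=cv2.INTER_CUBIC),cv2.resize(im[134:334,150:350],(400,400))]))
E
```

```text
[0.56725072 0.09963909 0.19986509] [ 0.25141952  0.54919567 -0.16045751]validation failed for argument at $[0]...
validation failed for argument at $[0]...
```

Each row needs all five fields.

```bash
python3 -m handwheel '[{"gripper":-1,"tx":0,"ty":0,"tz":8,"spin":0},{"gripper":-1,"tx":0,"ty":0,"tz":0,"spin":0},{"gripper":-1,"tx":0,"ty":0,"tz":0,"spin":0},{"gripper":-1,"tx":0,"ty":0,"tz":0,"spin":0},{"gripper":-1,"tx":0,"ty":0,"tz":0,"spin":0},{"gripper":-1,"tx":0,"ty":0,"tz":0,"spin":0},{"gripper":-1,"tx":0,"ty":0,"tz":0,"spin":0},{"gripper":-1,"tx":0,"ty":0,"tz":0,"spin":0}]' 30
python3 -m handwheel '[{"gripper":-1,"tx":0,"ty":-1,"tz":-14,"spin":0},{"gripper":-1,"tx":0,"ty":0,"tz":-12,"spin":0},{"gripper":-1,"tx":0,"ty":0,"tz":-12,"spin":0},{"gripper":-1,"tx":0,"ty":0,"tz":-8,"spin":0},{"gripper":-1,"tx":0,"ty":0,"tz":0,"spin":0},{"gripper":-1,"tx":0,"ty":0,"tz":0,"spin":0}]'
python3 - <<'E'
from h import *
print(env.get_state()['eef_pos'],env.get_state()['wrist_force']); im=save('wrist','w3.png')[:,:,::-1]
sc=save('scene','s3.png')[:,:,::-1]
cv2.imwrite('pics/c3.png',np.hstack([cv2.resize(sc[140:240,215:315],(400,400),interpolation=cv2.INTER_CUBIC),cv2.resize(im[134:334,150:350],(400,400))]))
E
```

```text
t: 3.95
eef_pos: [0.5672, 0.0997, 0.2077]
ee_rot: [1.245, 1.186, -1.245]
wrist_force: [0.2, -0.7, 0.4]
width: 0.0851
t: 4.55
eef_pos: [0.5673, 0.0987, 0.1618]
ee_rot: [1.245, 1.186, -1.245]
wrist_force: [-0.7, -0.1, -0.2]
width: 0.0851
[0.56727743 0.09866443 0.16181977] [-0.72581972 -0.12971065 -0.24996711]
```

View pics/c3.png

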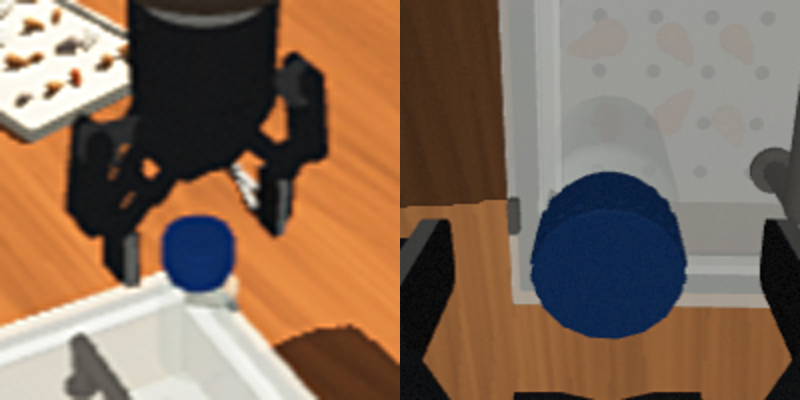

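The view shows the fingers on either side of the cap, centred at wrist column ~254, with the tips about mid-cap. No contact yet. I'll close.

```bash
python3 -m handwheel '[{"gripper":1,"tx":0,"ty":0,"tz":-2,"spin":0},{"gripper":1,"tx":0,"ty":0,"tz":0,"spin":0},{"gripper":1,"tx":0,"ty":0,"tz":0,"spin":0},{"gripper":1,"tx":0,"ty":0,"tz":0,"spin":0},{"gripper":1,"tx":0,"ty":0,"tz":0,"spin":0},{"gripper":1,"tx":0,"ty":0,"tz":0,"spin":0},{"gripper":1,"tx":0,"ty":0,"tz":0,"spin":0},{"gripper":1,"tx":0,"ty":0,"tz":0,"spin":0}]' 35
```

```text
t: 5.45
eef_pos: [0.5673, 0.0986, 0.16]
ee_rot: [1.245, 1.186, -1.244]
wrist_force: [-0.3, -0.1, 4.4]
width: 0.039
```

The opening is 39 mm, so it holds the cap. Lifting.

```bash
python3 -m handwheel '[{"gripper":1,"tx":0,"ty":0,"tz":4,"spin":0},{"gripper":1,"tx":0,"ty":0,"tz":8,"spin":0},{"gripper":1,"tx":0,"ty":0,"tz":12,"spin":0},{"gripper":1,"tx":0,"ty":0,"tz":12,"spin":0},{"gripper":1,"tx":0,"ty":0,"tz":4,"spin":0},{"gripper":1,"tx":0,"ty":0,"tz":0,"spin":0},{"gripper":1,"tx":0,"ty":0,"tz":0,"spin":0}]'
python3 - <<'E'
from h import *
s=env.get_state();print(s['wrist_force'],s['width'],s['eef_pos']);sc=save('scene','s4.png')
m=cv2.inRange(cv2.cvtColor(sc,cv2.COLOR_RGB2HSV),(105,150,40),(125,255,255));n,l,st,c=cv2.connectedComponentsWithStats(m)
print([c[i].round(1) for i in range(1,n) if st[i,4]>60]); print(proj('scene',[.567,.0986,.192]),proj('scene',[.567,.0986,.232]))
E
```

```text
t: 6.15
eef_pos: [0.5671, 0.0986, 0.1995]
ee_rot: [1.244, 1.186, -1.245]
wrist_force: [0.3, 0.2, -0.8]
width: 0.0384
[ 0.29020785  0.17900793 -0.80336054] 0.038439599251757904 [0.56711558 0.09863736 0.19953673]
[array([174.8,  76.2]), array([169.8, 130.7]), array([266.2, 188.2]), array([389.1, 283.4]), array([325.9, 326.5])]
(np.float64(264.50547470356423), np.float64(202.6030953350629)) (np.float64(264.6734400307949), np.float64(187.99364467051953))
```

The cap rose as expected (row 202.6 to 188) and the load is 0.8 N. Carrying 220 mm toward −y, then down.

```bash
python3 -m handwheel '[{"gripper":1,"tx":0,"ty":-10,"tz":0,"spin":0},{"gripper":1,"tx":0,"ty":-20,"tz":0,"spin":0},{"gripper":1,"tx":0,"ty":-30,"tz":0,"spin":0},{"gripper":1,"tx":0,"ty":-30,"tz":0,"spin":0},{"gripper":1,"tx":0,"ty":-30,"tz":0,"spin":0},{"gripper":1,"tx":0,"ty":-30,"tz":0,"spin":0},{"gripper":1,"tx":0,"ty":-30,"tz":0,"spin":0},{"gripper":1,"tx":0,"ty":-20,"tz":0,"spin":0},{"gripper":1,"tx":0,"ty":-15,"tz":0,"spin":0},{"gripper":1,"tx":0,"ty":-5,"tz":0,"spin":0}]'
python3 -m handwheel '[{"gripper":1,"tx":0,"ty":0,"tz":-15,"spin":0},{"gripper":1,"tx":0,"ty":0,"tz":-25,"spin":0},{"gripper":1,"tx":0,"ty":0,"tz":-25,"spin":0},{"gripper":1,"tx":0,"ty":0,"tz":-25,"spin":0},{"gripper":1,"tx":0,"ty":0,"tz":-25,"spin":0},{"gripper":1,"tx":0,"ty":0,"tz":-15,"spin":0},{"gripper":1,"tx":0,"ty":0,"tz":-10,"spin":0},{"gripper":1,"tx":0,"ty":0,"tz":-4,"spin":0},{"gripper":1,"tx":0,"ty":0,"tz":-2,"spin":0},{"gripper":1,"tx":0,"ty":0,"tz":0,"spin":0}]'
```

```text
t: 7.2
eef_pos: [0.567, -0.1228, 0.1995]
ee_rot: [1.245, 1.186, -1.246]
wrist_force: [-0.6, -0.1, -1.6]
width: 0.0391
t: 8.2
eef_pos: [0.5676, -0.1214, 0.0543]
ee_rot: [1.245, 1.185, -1.244]
wrist_force: [0.3, 0.1, -0.5]
width: 0.0387
```

```bash
python3 -m handwheel '[{"gripper":1,"tx":0,"ty":0,"tz":-2,"spin":0},{"gripper":1,"tx":0,"ty":0,"tz":-1.5,"spin":0},{"gripper":1,"tx":0,"ty":0,"tz":0,"spin":0}]'
python3 -m handwheel '[{"gripper":1,"tx":0,"ty":0,"tz":-1,"spin":0},{"gripper":1,"tx":0,"ty":0,"tz":0,"spin":0}]'
python3 -m handwheel '[{"gripper":1,"tx":0,"ty":0,"tz":-1,"spin":0},{"gripper":1,"tx":0,"ty":0,"tz":0,"spin":0}]'
```

```text
t: 8.5
eef_pos: [0.5672, -0.1214, 0.0503]
ee_rot: [1.245, 1.186, -1.245]
wrist_force: [-0.9, -0.2, -2.0]
width: 0.0388
t: 8.7
eef_pos: [0.5672, -0.1214, 0.0492]
ee_rot: [1.245, 1.186, -1.245]
wrist_force: [-0.1, 0.1, -1.7]
width: 0.039
t: 8.9
eef_pos: [0.5672, -0.1213, 0.0481]
ee_rot: [1.245, 1.186, -1.245]
wrist_force: [-0.1, 0.4, -1.4]
width: 0.0393
```

```bash
python3 -m handwheel '[{"gripper":1,"tx":0,"ty":0,"tz":-1,"spin":0},{"gripper":1,"tx":0,"ty":0,"tz":0,"spin":0}]'
python3 -m handwheel '[{"gripper":1,"tx":0,"ty":0,"tz":-1,"spin":0},{"gripper":1,"tx":0,"ty":0,"tz":0,"spin":0}]'
```

```text
t: 9.1
eef_pos: [0.5674, -0.1214, 0.048]
ee_rot: [1.245, 1.185, -1.244]
wrist_force: [-1.8, 1.1, 8.4]
width: 0.0388
t: 9.3
eef_pos: [0.5676, -0.1215, 0.0479]
ee_rot: [1.245, 1.185, -1.244]
wrist_force: [-6.3, 1.1, 20.1]
width: 0.0388
```

It touched the bench at z≈0.048 as predicted. I'll ease off and let go. The opening fingers swing back upward.

```bash
python3 -m handwheel '[{"gripper":1,"tx":0,"ty":0,"tz":1.7,"spin":0},{"gripper":1,"tx":0,"ty":0,"tz":0,"spin":0}]'
python3 -m handwheel '[{"gripper":0.4,"tx":0,"ty":0,"tz":0,"spin":0},{"gripper":0,"tx":0,"ty":0,"tz":0,"spin":0},{"gripper":-0.5,"tx":0,"ty":0,"tz":0,"spin":0},{"gripper":-1,"tx":0,"ty":0,"tz":0,"spin":0},{"gripper":-1,"tx":0,"ty":0,"tz":0,"spin":0},{"gripper":-1,"tx":0,"ty":0,"tz":0,"spin":0},{"gripper":-1,"tx":0,"ty":0,"tz":0,"spin":0},{"gripper":-1,"tx":0,"ty":0,"tz":20,"spin":0},{"gripper":-1,"tx":0,"ty":0,"tz":40,"spin":0},{"gripper":-1,"tx":0,"ty":0,"tz":40,"spin":0}]'
python3 -m handwheel '[{"gripper":-1,"tx":0,"ty":0,"tz":45,"spin":0},{"gripper":-1,"tx":7,"ty":25,"tz":45,"spin":0},{"gripper":-1,"tx":7,"ty":30,"tz":0,"spin":0},{"gripper":-1,"tx":7,"ty":30,"tz":0,"spin":0},{"gripper":-1,"tx":7,"ty":30,"tz":0,"spin":0},{"gripper":-1,"tx":7,"ty":30,"tz":0,"spin":0},{"gripper":-1,"tx":7,"ty":30,"tz":0,"spin":0},{"gripper":-1,"tx":7,"ty":20,"tz":0,"spin":0},{"gripper":-1,"tx":0,"ty":0,"tz":0,"spin":0},{"gripper":-1,"tx":0,"ty":0,"tz":0,"spin":0}]'
python3 - <<'E'
from h import *
s=env.get_state();print(s['eef_pos']);a=save('wrist','w5.png');b=save('scene','s5.png')
cv2.imwrite('pics/c5.png',np.hstack([cv2.resize(a,(400,300)),cv2.resize(b,(400,300))])[:,:,::-1])
E
```

```text
t: 9.5
eef_pos: [0.5674, -0.1214, 0.0482]
ee_rot: [1.245, 1.186, -1.244]
wrist_force: [-0.3, -0.7, -2.1]
width: 0.0387
t: 10.5
eef_pos: [0.5667, -0.1212, 0.1488]
ee_rot: [1.244, 1.187, -1.246]
wrist_force: [0.6, -1.0, 0.3]
width: 0.0853
t: 11.5
eef_pos: [0.6159, 0.0728, 0.236]
ee_rot: [1.244, 1.187, -1.244]
wrist_force: [-0.3, 0.1, 0.4]
width: 0.0855
[0.61588125 0.07284614 0.23604531]
```

View pics/c5.png

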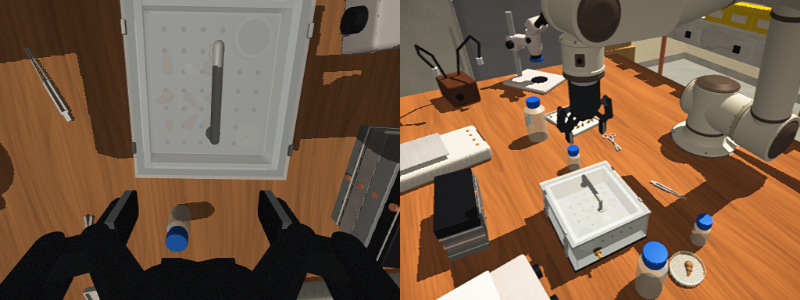

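The bottle stands upright on the bench at scene (573,158), beside the box. In the wrist view the bare handle runs from (218,43) to (214,140) in the half picture. I'll cast the bar's ends onto z=0.146.

```bash
python3 - <<'E'
from h import *
s=env.get_state();w=cv2.imread('pics/w5.png');g=cv2.cvtColor(w,cv2.COLOR_BGR2GRAY)
m=((g<105)&(cv2.cvtColor(w,cv2.COLOR_BGR2HSV)[:,:,1]<60)).astype(np.uint8);m[:45]=0;m[190:]=0;m[:,:250]=0;m[:,300:]=0
n,l,st,c=cv2.connectedComponentsWithStats(m);i=1+np.argmax(st[1:,4]);print(st[i],c[i])
ys=np.arange(95,155,5);pts=np.array([ray('wrist',np.nonzero(l[y]==i)[0].mean(),y,.146,s) for y in ys]);print(pts.round(4))
k=np.polyfit(pts[:,1],pts[:,0],1);print('yaw',-np.degrees(np.arctan(k[0])),'x at y=.133',np.polyval(k,.133))
for p in [(279,51),(273,184)]: print(ray('wrist',*p,.146,s))
for p in [(157,0),(170,226),(366,229)]: print('plate corner',ray('wrist',*p,.112,s))
E
```

```text
[ 263   51   24  134 1449] [276.29468599 130.97584541]
[[0.6422 0.1586 0.146 ]
 [0.6417 0.1545 0.146 ]
 [0.6411 0.1503 0.146 ]
 [0.6406 0.1461 0.146 ]
 [0.6405 0.1418 0.146 ]
 [0.6404 0.1374 0.146 ]
 [0.6403 0.133  0.146 ]
 [0.6393 0.1287 0.146 ]
 [0.6393 0.1242 0.146 ]
 [0.6392 0.1196 0.146 ]
 [0.6391 0.115  0.146 ]
 [0.6385 0.1104 0.146 ]]
yaw -4.004112421877263 x at y=.133 0.6400455889505616
[0.64321149 0.1931571  0.146     ]
[0.63535095 0.07732823 0.146     ]
plate corner [0.53746399 0.24488977 0.112     ]
plate corner [0.51625477 0.02143948 0.112     ]
plate corner [0.7448655  0.00655781 0.112     ]
```

The wrist gives a handle middle of (0.639,0.135) and a yaw of −3.9°. The top view gave (0.6365,0.132) and −2.5°, and the plate edge −3.7°. I'll use (0.639,0.134) and −3.6°. With the corrected finger length, the TCP goes to z≈0.110, leaving the tips at 0.127, which is 15 mm above the plate.

```bash
python3 -m handwheel '[{"gripper":-1,"tx":12,"ty":30,"tz":-20,"spin":-0.8},{"gripper":-1,"tx":11,"ty":31,"tz":-20,"spin":0},{"gripper":-1,"tx":0,"ty":0,"tz":-25,"spin":0},{"gripper":-1,"tx":0,"ty":0,"tz":-25,"spin":0},{"gripper":-1,"tx":0,"ty":0,"tz":-20,"spin":0},{"gripper":-1,"tx":0,"ty":0,"tz":-10,"spin":0},{"gripper":-1,"tx":0,"ty":0,"tz":-5,"spin":0},{"gripper":-1,"tx":0,"ty":0,"tz":0,"spin":0}]' 80
python3 - <<'E'
from h import *
s=env.get_state();print(s['eef_pos'],s['wrist_force']);a=save('wrist','w6.png');b=save('scene','s6.png')
cv2.imwrite('pics/c6.png',np.hstack([cv2.resize(a[84:384,50:450],(400,300)),cv2.resize(b[120:345,170:470],(400,300))])[:,:,::-1])
E
```

```text
t: 12.4
eef_pos: [0.6391, 0.1333, 0.1115]
ee_rot: [1.255, 1.179, -1.255]
wrist_force: [-0.5, 1.3, -0.1]
width: 0.0856
[0.6390625  0.13327107 0.11150403] [-0.53050762  1.29631323 -0.08300216]
```

View pics/c6.png

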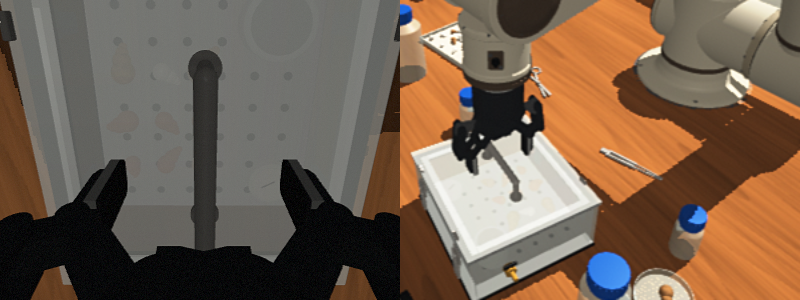

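The bar is midway between the pads (column 205 against 203) and nothing is touching. I'll close on it.

```bash
python3 -m handwheel '[{"gripper":0,"tx":0,"ty":0,"tz":0,"spin":0},{"gripper":0.5,"tx":0,"ty":0,"tz":0,"spin":0},{"gripper":1,"tx":0,"ty":0,"tz":0,"spin":0},{"gripper":1,"tx":0,"ty":0,"tz":0,"spin":0},{"gripper":1,"tx":0,"ty":0,"tz":0,"spin":0},{"gripper":1,"tx":0,"ty":0,"tz":0,"spin":0},{"gripper":1,"tx":0,"ty":0,"tz":0,"spin":0},{"gripper":1,"tx":0,"ty":0,"tz":0,"spin":0},{"gripper":1,"tx":0,"ty":0,"tz":0,"spin":0},{"gripper":1,"tx":0,"ty":0,"tz":0,"spin":0}]' 90
python3 -m handwheel '[{"gripper":1,"tx":0,"ty":0,"tz":0.5,"spin":0},{"gripper":1,"tx":0,"ty":0,"tz":0.5,"spin":0}]'
```

```text
t: 13.5
eef_pos: [0.6392, 0.1337, 0.1116]
ee_rot: [1.255, 1.179, -1.254]
wrist_force: [0.6, -0.1, 5.1]
width: 0.0095
t: 13.7
eef_pos: [0.6391, 0.1337, 0.1117]
ee_rot: [1.255, 1.179, -1.255]
wrist_force: [6.8, 1.8, -8.9]
width: 0.0093
```

The opening is 9.5 mm on a 12 mm bar, which fits pad squash (the cap read 1 mm under at 35 N), and it is pulling −9 N. I'll continue in small steps.

```bash
python3 -m handwheel '[{"gripper":1,"tx":0,"ty":0,"tz":0.5,"spin":0},{"gripper":1,"tx":0,"ty":0,"tz":0,"spin":0}]'
python3 -m handwheel '[{"gripper":1,"tx":0,"ty":0,"tz":1,"spin":0},{"gripper":1,"tx":0,"ty":0,"tz":1,"spin":0},{"gripper":1,"tx":0,"ty":0,"tz":0,"spin":0}]'
python3 -m handwheel '[{"gripper":1,"tx":0,"ty":0,"tz":1,"spin":0},{"gripper":1,"tx":0,"ty":0,"tz":1,"spin":0},{"gripper":1,"tx":0,"ty":0,"tz":0,"spin":0}]'
```

```text
t: 13.9
eef_pos: [0.6389, 0.1337, 0.1117]
ee_rot: [1.254, 1.18, -1.256]
wrist_force: [6.6, 1.5, -6.6]
width: 0.009
t: 14.2
eef_pos: [0.6382, 0.1337, 0.1135]
ee_rot: [1.253, 1.181, -1.257]
wrist_force: [-0.1, -0.0, -12.8]
width: 0.0094
t: 14.5
eef_pos: [0.6391, 0.1337, 0.1173]
ee_rot: [1.255, 1.179, -1.254]
wrist_force: [0.2, -0.2, -6.2]
width: 0.0091
```

The force peaked at about −13 N and fell to about −6 N after 5.7 mm, so the seal has let go. Raising gently to a gap of about 22 mm.

```bash
python3 -m handwheel '[{"gripper":1,"tx":0,"ty":0,"tz":2,"spin":0},{"gripper":1,"tx":0,"ty":0,"tz":3,"spin":0},{"gripper":1,"tx":0,"ty":0,"tz":4,"spin":0},{"gripper":1,"tx":0,"ty":0,"tz":4,"spin":0},{"gripper":1,"tx":0,"ty":0,"tz":2.5,"spin":0},{"gripper":1,"tx":0,"ty":0,"tz":0,"spin":0},{"gripper":1,"tx":0,"ty":0,"tz":0,"spin":0},{"gripper":1,"tx":0,"ty":0,"tz":0,"spin":0},{"gripper":1,"tx":0,"ty":0,"tz":0,"spin":0}]'
python3 - <<'E'
from h import *
s=env.get_state();print(s['eef_pos'],s['wrist_force'],s['wrist_torque'],s['width'])
b=save('scene','s7.png');t=save('top','t7.png')
cv2.imwrite('pics/c7.png',np.hstack([cv2.resize(b[180:360,160:340],(560,560),interpolation=cv2.INTER_CUBIC),cv2.resize(t[90:250,120:310],(240,202))if 0 else cv2.copyMakeBorder(cv2.resize(t[100:260,120:330],(236,180)),0,380,0,0,cv2.BORDER_CONSTANT)])[:,:,::-1])
def blobs(im): 
    m=cv2.inRange(cv2.cvtColor(im,cv2.COLOR_RGB2HSV),(105,150,40),(125,255,255));n,l,st,c=cv2.connectedComponentsWithStats(m)
    return [c[i].round(1) for i in range(1,n) if st[i,4]>30]
print(blobs(b),blobs(t))
E
```

```text
t: 15.4
eef_pos: [0.6389, 0.1337, 0.1321]
ee_rot: [1.255, 1.179, -1.255]
wrist_force: [-0.8, -0.6, -4.4]
width: 0.0093
[0.63886219 0.13369995 0.13205205] [-0.78025825 -0.60453625 -4.44443167] [ 0.02569756 -0.04935357  0.01504687] 0.009273118213057673
[array([174.8,  76.2]), array([169.8, 130.7]), array([220. , 192.3]), array([389.1, 283.3]), array([325.7, 326.5])] [array([139.3, 153.1]), array([370.5, 152.4]), array([287.5, 168.9]), array([148. , 215.3])]
```

View pics/c7.png

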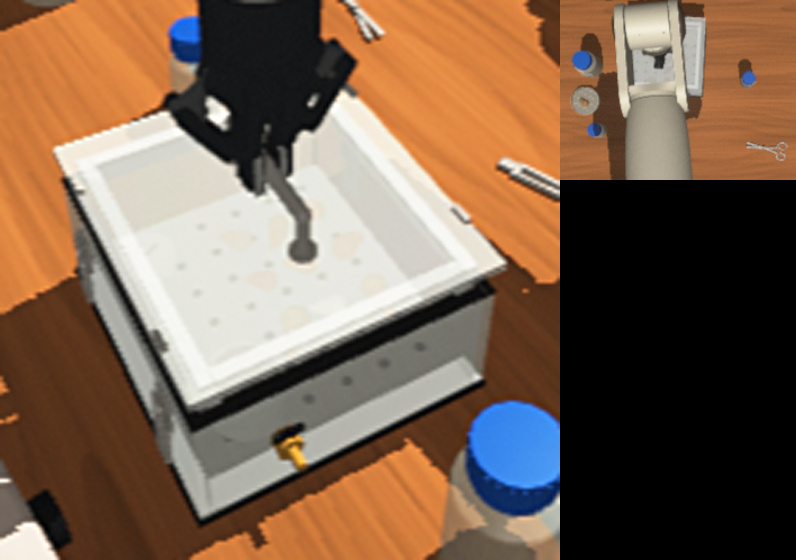

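The lid hangs over the box with an even dark gap along the +y side. The wrist load is 4.4 N, the lid's weight, with negligible torque. I'll check levelness from the plate corners in the crop: (55,150), (200,405) and (505,265).

```bash
python3 - <<'E'
from h import *
P=[ray('scene',160+u/3.111,180+v/3.111,.1325) for u,v in [(55,150),(200,408),(505,265)]]
print(np.round(P,4),np.linalg.norm(P[0]-P[1]),np.linalg.norm(P[1]-P[2]))
a=np.radians(-3.6);r=np.array([[np.cos(a),-np.sin(a)],[np.sin(a),np.cos(a)]])
for sx,sy in[(1,-1),(1,1),(-1,1)]:
    q=np.array([.639,.134])+r@[sx*.113,sy*.123];u,v=proj('scene',[*q,.1325]);print(q.round(4),(u-160)*3.111,(v-180)*3.111)
print(ray('top',287.5,168.9,.091),env.get_state()['eef_pos'],env.get_state()['t'])
E
```

```text
[[0.7425 0.0097 0.1325]
 [0.7535 0.2566 0.1325]
 [0.537  0.2679 0.1325]] 0.24720707259683655 0.21679562822480788
[0.7441 0.0041] 50.097289846741106 146.3930613238994
[0.7595 0.2497] 184.9601362153386 403.9083538028463
[0.5339 0.2639] 504.51412337414024 259.0522006133252
[ 0.5663237  -0.12233968  0.091     ] [0.63891479 0.13368629 0.1321304 ] 15.5
```

The corners match a level plate 20 mm above the rim, with row offsets of a consistent +4 to +6 crop px, which is under 2 real px. The bottle is at (0.566,−0.122), as placed. Handing in.

```bash
python3 -c "
from rig import env
print(env.get_state()['wrist_force']);env.close_job()"
```

```text
[ 0.3245722   0.17476249 -5.19989678]
the job is handed in; nothing more can be done
```

I stood the bottle upright on the bench at about (0.566, −0.122), then pulled the lid free of its seal. I handed in at about 15.5 s while holding the lid about 20 mm above the rim. The hand-in gave no verdict.

**Last checks:**
- **Lid:** the pull peaked at about 13 N in the readings, then fell to 4.4–5.2 N, which is the lid's weight. The gap of about 20 mm comes from how far the TCP rose. The visible plate corners fit a level plate over the box to a few millimetres, and the wrist torque is near zero.
- **Bystanders:** the blue caps of the three bystander bottles have not moved in the scene view. One of them shifted 2 px in the top view; I put this down to using a different brightness threshold on a shaded cap. I did not re-measure the petri dish, forceps or scissors at the end, but nothing came near them.

**What disagreed:**
- **First grasp:** it closed on air just above the cap, without disturbing the bottle. The pictures showed the fingertips ending about 39 mm farther back than `env.tips_ahead` says. I worked from the observed length after that, and the grip on the cap and the bottle's touchdown height both matched it.
- **Handle opening:** it read 9.3 mm on the 12 mm bar, which I took to be pad squash at 90 N. The handle held without slipping.
- **Lid yaw:** estimates ranged from −2.3° to −4°; I used −3.6°.

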